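# Tighten the slab roller's recessed clamp screw with the T-handle hex key

## Task

Take the red-handled T hex key from its wooden stand, feel it gently into the hidden hex socket at the bottom of the hole in the slab roller's open clamp block (turn it under light pressure until it drops fully in), and only then tighten the screw clockwise until it comes up against its stop. Then pull the key out, put it back upright and fully down in its wooden stand and let go; don't force the key down where it has not dropped in, and leave the jar, the pot and the plaster bat alone.

Things in the scene. Friction and masses are not known exactly. Their poses are not given: they have to be found in the camera images.
- key: T-handle hex key, 0.14 to 0.24 kg, upright in the stand; origin at the centre of its lower tip, z up the shank. Steel hex shank 17 mm across flats, 19.6 across corners (two flats square to x), from 4 to 66 mm above the tip; black collar, diameter 28 mm, from 66 to 90 mm; round neck, diameter 14 mm, to 120 mm; red crossbar, 120 to 144 mm. The hex fits every 60 degrees.
- key_tip (a point): centre of the key's lower tip (the key's origin). The lowest 4 mm are a conical nose, diameter 13 mm at the tip widening to 16.8 mm, which finds the socket's middle if the hand gives way sideways. 5 to 10 N of downward pressure is plenty for the search
- key_handle (a point): centre of the key's red crossbar, 132 mm above the tip, axes as the key's. The bar is 80 mm long along x, 16 mm wide along y (pinch it across y) and 24 mm high
- stand: heavy fixed block of brown wood, 70 x 70 x 74 mm, with an upright round hole of 24 mm diameter right through its middle; origin under its centre, z up. The key hangs in it with its collar on the top face, its tip 8 mm above the table
- stand_hole (a point): centre of the mouth of the stand's hole, on its top face, 74 mm above the table
- slab_roller: fixed table-top slab roller: two green blocks 70 x 70 x 100 mm, 360 mm apart, a steel roller of 56 mm diameter between them over a plank bed. Origin under the centre of the open clamp block, the one with a hole in its top, at the robot's left; z up. The roller and the other block (hole plugged with a yellow cap) lie along -y. Feet 12 mm high reach 120 mm either way along x
- bore_mouth (a point): centre of the mouth of the upright round hole, diameter 25 mm, in the clamp block's top, 100 mm above the table. 30 mm down is the head of the screw, which fills the hole. A key resting with only its nose in the socket has its tip 34 mm below the mouth; fully home, 44 mm
- socket_floor (a point): centre of the bottom of the screw's hex socket, on the hole's axis, 44 mm below the mouth. The socket is 17.8 mm across flats, 14 mm deep; how its hex lies is not known and differs each time. The key drops in when within about 5 degrees of lining up, and its tip then stands at this point
- clamp_screw (a joint): turn of the clamp screw, rad, growing clockwise seen from above: starts loose at 0.7 to 0.9, comes against a hard stop at 1.2 (tight). On top of that the key has up to 0.18 rad of play in the socket. The screw resists with about 0.16 N m and stays where it is left, but a key only partly in can already turn it; its value does not tell how the hex lies
- glaze_jar: bystander: amber jar with white cap, 62 mm diameter, 95 mm high; origin under its centre
- pot: bystander: terracotta cup, 76 mm diameter, 75 mm high; origin under its centre
- bat: bystander: plaster disc lying flat, 130 mm diameter, 20 mm high; origin under its centre
Not all that is in view belongs to the job. Leave any turquoise look-alike of the key alone. What is shaped like the stand but purple is not meant.

How it is judged (in metres and radians):
On the way, in this order (a step that is already met when the one before it is completed fails the run):
1. the key has dropped fully into the screw's socket (tip within 6 mm of the bottom) (horizontal distance between key_tip and socket_floor below 0.004 m and z of key_tip in the frame of socket_floor below 0.006 m), for 0.2 s.
2. with the key still home, the screw is turned clockwise to its stop (all of step 1 and value of joint clamp_screw above 1.13 rad), for 0.1 s.
At the end, for the whole second after the job is handed in: The clamp screw is at its stop (over 1.13 of 1.2 rad); the key stands in the stand's hole, upright within 0.1 rad, tip at least 62 mm below the stand's top (66 when fully down) and within 8 mm of the hole's axis, at rest and released (value of joint clamp_screw above 1.13 rad and horizontal distance between key_tip and stand_hole below 0.008 m and z of key_tip in the frame of stand_hole below -0.062 m and angle between key's own z axis and vertical below 0.1 rad and linear speed of key below 0.02 m/s); the robot touches nothing.
It fails at once if the key is pressed on the slab roller or its screw with more than 40 N while it has not yet dropped into the hex (tip over 8 mm above the socket's bottom) (contact force between key and slab_roller above 40 N and z of key_tip in the frame of socket_floor above 0.008 m).
It fails at once if the jar is moved by more than 20 mm (distance of glaze_jar from where it was at the start of the episode above 0.02 m).
It fails at once if the pot is moved by more than 20 mm (distance of pot from where it was at the start of the episode above 0.02 m).
It fails at once if the plaster bat is moved by more than 20 mm (distance of bat from where it was at the start of the episode above 0.02 m).
It also fails if it takes over 61 s, if anything falls off the work surface, if the arm or the gripper's body presses on something with over 40 N, if the wrist force passes 120 N, or if a joint passes its speed limit or range.

## Robot

A 7-joint arm with a two-finger parallel gripper is mounted at the origin on the work surface. World frame = base frame: x ahead of the robot, y to its left, z up, the work surface at z = 0. Lengths are in m, angles in degrees, forces in N, time in s.
With the tool pointing down it reaches from about 0.4 to 0.85 m from the base axis. Payload 4.5 kg.
Tool frame: the origin (TCP) lies at the very end of the fingers, on their centre line; the grasp point (between the pads) lies 19 mm behind it; z points along the fingers, y is the line along which they close (so a half turn about z gives the same grasp; the last joint's range is limited). The gripper opens to 85 mm and grips with 20 to 120 N. Pads are 22 mm wide; open, the fingers measure 114 mm over their backs; the gripper's body (76 mm by 85 mm) begins 54 mm behind the grasp point. The pads swing forward as they close: fully open they stand 13 mm farther back than shut.
Start: joints at [73.041, 39.483, -11.15, 89.685, 9.013, 51.709, -12.324], TCP at [0.202, -0.591, 0.211] pointing down, gripper open.
Joint ranges: [-172.22, 172.22], [-26.19, 119.32], [-84.43, 86.54], [7.71, 146.69], [-57.33, 237.33], [2.42, 119.75], [-152.13, 152.13]. Speed limits (degrees/s): [147.25, 147.25, 180, 180, 180, 180, 180].

## Interface

Orientations are given as a 3x3 rotation matrix whose columns are the frame's x, y, z axes.
In Python, from bench import movep, movel, move_j, ungrasp, gripper_close, wait, solve_ik, state, snapshot, Unreachable, finish_job, silhouettes, landmark_of gives the robot as it stands. Calls block until the motion is done:
- movep(position, orientation): joint-space move of the TCP to a pose.
- movel(position, ori=None, rate=0.15, until_force=None): straight line of the TCP; ori=None keeps the orientation; rate is the mean speed in m/s. With until_force (N) it stops when the force on the tool has changed by that much, and returns True; else False.
- move_j(angles): joint-space move.
- ungrasp() and gripper_close(force=None): open the fingers fully, or close them until they stop; force is the grip in N (None keeps the last).
- wait(seconds).
- solve_ik(position, orientation): joint angles nearest the present ones, or None.
- state(): the state.
- snapshot(name): name is "side" or "top"; returns a dict with "img" (480x640x3 uint8, blue, green, red), "camera_matrix" (3x3 intrinsics, pixels), "eye" and "orientation" of the camera in the world. Camera axes: x right, y up, looking along -z (the intrinsics and any distortion apply to the point x, -y, -z); pixel columns grow to the right and rows downward; lengths in m; the calibration is good to about 2 mm. A picture is of the moment at which its call begins. There is no depth.
A pose or a line that the arm cannot do raises Unreachable and nothing moves.
- finish_job(): hands the job in; it is judged then, once.
Trained networks look in the newest picture that a camera, given by its name, has taken for a name from the list of things; names that differ only in an ending like _2 or _b are one class to them, and where a whole thing is asked for, a point or a joint stands for the part that bears it (a point fixed in the world has none). Each returns a list of dicts, best first, with "conf" (0 to 1); they miss things now and then, are a little off and sometimes report something else, mostly with a low value. They report only what shows in the picture. A call takes as long as a camera call. They do not tell look-alikes from the thing itself.
- silhouettes(name, camera): "mask" (480x640 bool, what is visible of it) and "extent" ([left, top, right, bottom] as shares, 0 to 1, of the picture: columns of its width, rows of its height, round what is visible of it).
- landmark_of(name, camera): "point" ([column, row] as shares, 0 to 1, of the picture: columns of its width, rows of its height: a listed point, or the origin of a listed thing).
The state is a dict: "time_s": time; "joint_pos": joint angles; "joint_velocities": joint speeds; "tau": joint torques, N m; "eef_pos": TCP position; "orientation": TCP orientation; "ft_force": force on the tool from outside, world axes, zero at the start; "moment": the same for the moment, N m; "width": finger opening in m; "grip_force": force on a finger pad.
Only numpy, scipy, OpenCV 4.12 (cv2) and the standard library are available. Lean on these libraries where they do the work, as an engineer would, in place of code of your own. Each camera call takes 0.05 s, during which the arm holds its last target. There are 200 camera calls.

## Working session

There is one attempt and no reset: what is moved stays moved. The work goes in short steps, each a Python script; the robot and the scene stay as the last script left them, time stands still between calls to the robot, and variables do not carry over. Pictures are saved under pics/ and viewed, at most 10 in all, crops included, and the job is handed in when it is done.

```bash
mkdir -p pics; ls; python3 - <<'E'
from bench import *
import cv2,numpy as np
for c in ["side","top"]:
    s=snapshot(c); cv2.imwrite(f"pics/{c}0.png",s["img"])
    print(c,np.round(s["camera_matrix"],1).tolist(),np.round(s["eye"],3),np.round(s["orientation"],3).tolist(), [k for k in s])
    for n in ["key_handle","key_tip","key","stand","stand_hole","slab_roller","bore_mouth","glaze_jar","pot","bat"]:
        print(n,[(round(d["conf"],2),(np.array(d["point"])*[640,480]).round(1).tolist()) for d in landmark_of(n,c)])
print(state())
E
```

```text
pics
side [[517.4, 0.0, 322.6], [0.0, 517.4, 233.2], [0.0, 0.0, 1.0]] [ 0.526 -0.58   0.709] [[0.989, 0.11, -0.101], [-0.148, 0.661, -0.735], [-0.014, 0.742, 0.67]] ['img', 'camera_matrix', 'eye', 'orientation']
key_handle [(0.67, [372.9, 232.9]), (0.64, [308.4, 201.6]), (0.56, [301.9, 358.1])]
key_tip [(0.95, [368.0, 288.7])]
key [(0.68, [371.6, 291.9])]
stand [(0.74, [277.9, 314.5]), (0.7, [310.8, 255.6])]
stand_hole [(0.77, [274.2, 285.4]), (0.62, [309.4, 225.4])]
slab_roller [(0.95, [301.9, 378.5])]
bore_mouth [(0.7, [297.9, 338.0])]
glaze_jar [(0.97, [237.3, 267.7])]
pot []
bat [(0.73, [387.7, 223.9])]
top [[546.6, 0.0, 313.5], [0.0, 546.6, 244.7], [0.0, 0.0, 1.0]] [0.551 0.101 0.859] [[0.025, 0.996, -0.086], [-1.0, 0.024, -0.009], [-0.007, 0.087, 0.996]] ['img', 'camera_matrix', 'eye', 'orientation']
key_handle [(0.94, [288.5, 257.7]), (0.65, [368.4, 187.4])]
key_tip [(0.94, [361.9, 202.2])]
key [(0.8, [300.2, 259.7]), (0.75, [363.8, 203.9]), (0.54, [475.7, 299.9]), (0.32, [303.4, 355.4])]
stand [(0.97, [297.1, 261.4]), (0.73, [380.5, 310.9])]
stand_hole [(0.8, [293.0, 261.3]),
[... 373 characters left out ...]
29196]), 'joint_velocities': array([ 0.01167846, -0.04854257,  0.08903954, -0.00499193, -0.07020683,
        0.01786082, -0.09433012]), 'tau': array([-3.17348158e-04, -5.39572513e+01, -1.26712158e+00, -1.58885407e+01,
        1.00396847e-02,  1.22877445e-03,  8.87258864e-06]), 'eef_pos': array([ 0.20244956, -0.59133502,  0.21120713]), 'orientation': array([[ 9.46093885e-01,  3.23892510e-01,  5.25297448e-05],
       [ 3.23892514e-01, -9.46093882e-01, -7.35621080e-05],
       [ 2.58718544e-05,  8.66106516e-05, -9.99999996e-01]]), 'ft_force': array([ 0.4707811 ,  0.0069028 , -0.40982024]), 'moment': array([ 0.00842672, -0.00848906, -0.03845491]), 'grip_force': 0.0, 'width': 0.08565123652967398}
```

View pics/side0.png

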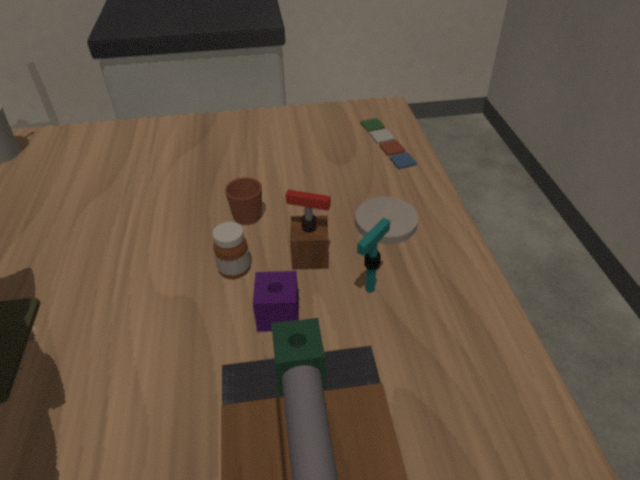

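View pics/top0.png

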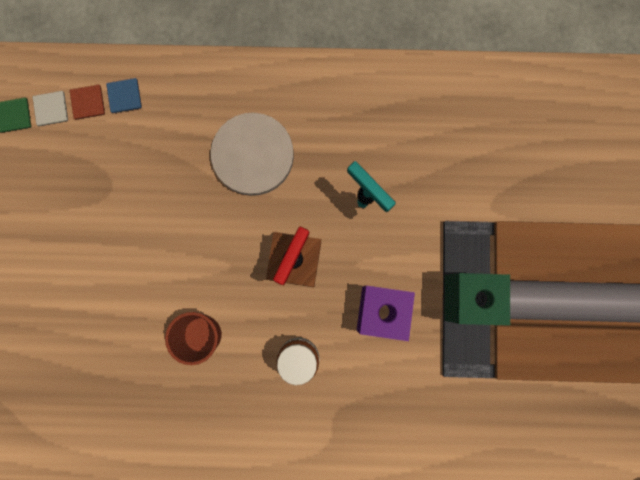

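Top view: the red key bar is at about (291,257) on the brown stand, and the clamp bore is at (485,298). The purple decoy is at (387,313) and the turquoise key at (370,188). Next I'll refine these by colour segmentation.

```bash
cat > h.py <<'E'
from bench import *
import cv2,numpy as np
def ray(s,uv):
    K=s["camera_matrix"]; d=np.linalg.inv(K)@np.array([uv[0],uv[1],1.]); R=np.array(s["orientation"])
    return np.array(s["eye"]),R@np.array([d[0],-d[1],-d[2]])
def onz(s,uv,z):
    e,d=ray(s,uv); return e+d*(z-e[2])/d[2]
def tri(L):
    A=np.zeros((3,3));b=np.zeros(3)
    for s,uv in L:
        e,d=ray(s,uv);d=d/np.linalg.norm(d);P=np.eye(3)-np.outer(d,d);A+=P;b+=P@e
    return np.linalg.solve(A,b)
def proj(s,p):
    q=np.array(s["orientation"]).T@(np.array(p)-s["eye"]);q=s["camera_matrix"]@np.array([q[0],-q[1],-q[2]]);return q[:2]/q[2]
def big(m):
    n,l,st,c=cv2.connectedComponentsWithStats(m.astype(np.uint8)); i=1+np.argmax(st[1:,4]); return l==i
def red(s,c0,r=45):
    h=cv2.cvtColor(s["img"],cv2.COLOR_BGR2HSV); m=((h[...,0]<6)|(h[...,0]>174))&(h[...,1]>185)&(h[...,2]>70)
    w=np.zeros_like(m);x,y=map(int,c0);w[max(0,y-r):y+r,max(0,x-r):x+r]=1
    return big(m&w)
def green(s,c0,r=45):
    h=cv2.cvtColor(s["img"],cv2.COLOR_BGR2HSV); m=(h[...,0]>60)&(h[...,0]<90)&(h[...,1]>90)
    w=np.zeros_like(m);x,y=map(int,c0);w[y-r:y+r,x-r:x+r]=1
    return big(m&w)
def rect(m): return cv2.minAreaRect(np.argwhere(m)[:,::-1].astype(np.float32))
E
python3 - <<'E'
from h import *
S={c:snapshot(c) for c in("side","top")}
o=[]
for c,k,b in(("side",(308,201),(298,340)),("top",(291,257),(485,298))):
    s=S[c]; m=red(s,k); g=rect(m); print(c,"bar",g, onz(s,g[0],.140 if c=="side" else .150))
    x,y=b; im=s["img"][y-40:y+40,x-40:x+40]; o.append(cv2.resize(im,(400,400),interpolation=cv2.INTER_CUBIC))
    v=cv2.cvtColor(s["img"],cv2.COLOR_BGR2GRAY).astype(int)
    hs=cv2.cvtColor(s["img"],cv2.COLOR_BGR2HSV)
    print(v[y,x-20:x+21].tolist()); print(v[y-20:y+21,x].tolist())
    d=landmark_of("bore_mouth",c); print([(round(q["conf"],2),onz(s,np.array(q["point"])*[640,480],.1).round(4)) for q in d])
    m=silhouettes("key_handle",c); print([(round(q["conf"],2),rect(q["mask"])) for q in m])
cv2.imwrite("pics/bore.png",np.clip(np.hstack(o).astype(float)*1.8,0,255).astype(np.uint8))
E
```

```text
side bar ((307.96002197265625, 199.77999877929688), (42.850669860839844, 12.303657531738281), 8.130102157592773) [0.59908878 0.13595639 0.14      ]
[52, 48, 51, 52, 52, 52, 48, 50, 51, 44, 40, 31, 31, 30, 37, 31, 30, 34, 39, 37, 35, 35, 40, 36, 33, 38, 27, 32, 40, 46, 51, 48, 51, 53, 47, 47, 53, 47, 52, 52, 48]
[50, 55, 52, 50, 48, 51, 49, 52, 53, 53, 52, 51, 49, 41, 36, 30, 39, 40, 39, 36, 35, 38, 33, 36, 37, 35, 38, 46, 48, 50, 47, 50, 49, 53, 53, 52, 49, 51, 51, 53, 40]
[(0.68, array([ 0.5499, -0.1292,  0.1   ]))]
[(0.76, ((369.0, 253.00001525878906), (27.649057388305664, 75.67111206054688), 14.03624439239502)), (0.59, ((305.58648681640625, 212.1189422607422), (46.320884704589844, 39.77045440673828), 8.972626686096191))]
top bar ((290.8692932128906, 255.436767578125), (13.386239051818848, 60.02029800415039), 25.820993423461914) [0.59780836 0.13710402 0.15      ]
[66, 65, 66, 69, 69, 66, 71, 70, 65, 57, 42, 25, 23, 19, 26, 26, 18, 18, 20, 16, 24, 19, 23, 24, 22, 24, 25, 24, 30, 46, 61, 69, 66, 65, 62, 65, 66, 68, 67, 71, 70]
[69, 70, 65, 62, 65, 67, 67, 64, 68, 66, 62, 53, 35, 24, 21, 20, 25, 26, 19, 23, 24, 29, 24, 19, 23, 21, 24, 30, 25, 30, 40, 56, 67, 65, 70, 69, 67, 67, 70, 67, 68]
[]
[(0.96, ((365.75, 191.24998474121094), (59.39696502685547, 27.577163696289062), 45.0)), (0.95, ((294.10003662109375, 256.3000183105469), (21.0190372467041, 62.162689208984375), 26.56505012512207))]
```

View pics/bore.png

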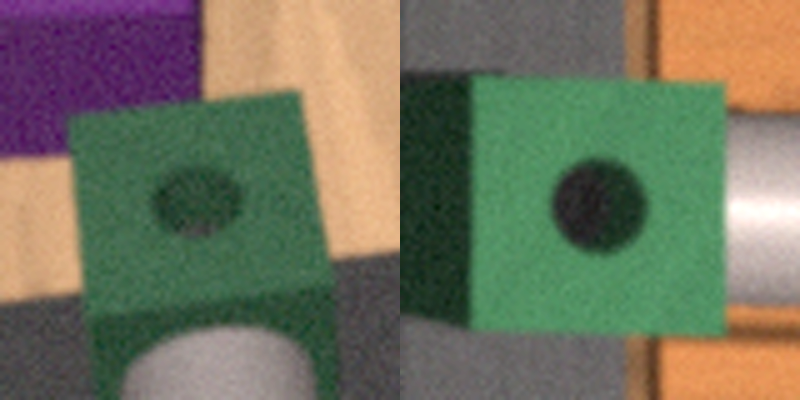

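```bash
cat >> h.py <<'E'
def down(a):  # tool down, tool x along heading a (deg)
    a=np.radians(a);c,s=np.cos(a),np.sin(a); return np.array([[c,s,0],[s,-c,0],[0,0,-1.]])
E
python3 - <<'E'
from h import *
S={c:snapshot(c) for c in("side","top")}
uv={"side":(297.2,339.6),"top":(484.6,298.6)}
print("bore",[onz(S[c],uv[c],.1) for c in uv], tri([(S[c],uv[c]) for c in uv]))
P=[]
for c,k in(("side",(308,201)),("top",(291,257))):
    g=rect(red(S[c],k)); b=cv2.boxPoints(g); e=[(b[i]+b[(i+1)%4])/2 for i in range(4)]
    if np.linalg.norm(e[0]-e[2])<np.linalg.norm(e[1]-e[3]): e=e[1:]
    q=[onz(S[c],e[i],.145) for i in(0,2)]; d=q[1]-q[0]; print(c,q,np.degrees(np.arctan2(d[1],d[0])))
# reachability / joint 7 for yaw choices
for a in(-24.5,155.5):
  for p in((.598,.137,.121),(.598,.137,.28)): print(a,p,np.round(solve_ik(p,down(a)),1) if solve_ik(p,down(a)) is not None else None)
for a in range(-180,181,30):
  q=solve_ik((.55,-.129,.17),down(a)); print(a,None if q is None else np.round(q,0))
E
```

```text
bore [array([ 0.54790779, -0.13064145,  0.1       ]), array([ 0.54790721, -0.12927849,  0.1       ])] [ 0.54792856 -0.12967665  0.09869372]
side [array([0.56214013, 0.14555708, 0.145     ]), array([0.63280064, 0.11483717, 0.145     ])] -23.497166657783136
top [array([0.63412239, 0.12113072, 0.145     ]), array([0.56241898, 0.15337716, 0.145     ])] 155.78560932946064
-24.5 (0.598, 0.137, 0.121) [ -24.7   45.9   13.6   97.2  -15.6   38.8 -117.4]
-24.5 (0.598, 0.137, 0.28) [ -15.9   34.2   -2.4   87.     1.6   58.8 -133.2]
155.5 (0.598, 0.137, 0.121) [  4.9  50.2 -41.5  95.5  41.2  50.6  11.9]
155.5 (0.598, 0.137, 0.28) [  9.   41.1 -50.4  85.5  32.9  68.9  19.1]
-180 [ 36.  45. -49. 102.  42.  54.  58.]
-150 [ 45.  55. -72. 101.  57.  69.  75.]
-120 [ 45.  55. -72. 101.  57.  69. 105.]
-90 [  -6.   40.   25.  104.  -25.   41. -147.]
-60 [  -1.   39.   16.  104.  -16.   40. -126.]
-30 [   5.   38.    7.  103.   -7.   39. -105.]
0 [ 10.  38.  -2. 103.   2.  39. -83.]
30 [ 14.  38. -10. 103.   9.  40. -61.]
60 [ 19.  39. -18. 103.  17.  41. -38.]
90 [ 24.  40. -25. 102.  23.  43. -14.]
120 [ 28.  41. -33. 102.  30.  46.  10.]
150 [ 32.  43. -41. 102.  36.  49.  34.]
180 [ 36.  45. -49. 102.  42.  54.  58.]
```

```bash
python3 - <<'E'
from h import *
p=state()["eef_pos"]; A=155.7
movel((p[0],p[1],.32))
movep((.598,.1367,.24),down(A))
print(movel((.598,.1367,.121),rate=.08,until_force=8), state()["eef_pos"])
gripper_close(60); s=state(); print(s["width"],s["grip_force"],s["ft_force"],s["eef_pos"],s["time_s"])
movel((.598,.1367,.26),rate=.1); s=state(); print(s["width"],s["ft_force"],s["moment"],s["joint_pos"],s["time_s"])
movep((.548,-.130,.26),down(A)); wait(.3)
S={c:snapshot(c) for c in("side","top")}
h=state()["eef_pos"]+[0,0,.019]; print(state()["eef_pos"],state()["time_s"])
for c in S:
    u=proj(S[c],h); m=red(S[c],u,60); print(c,u,rect(m)); cv2.imwrite(f"pics/held_{c}.png",S[c]["img"])
E
```

```text
False [0.59833785 0.13690206 0.12152469]
0.01401978182535289 60.34064769744873 [-0.98120334 -0.86210639  2.98130037] [0.59805321 0.13664141 0.1212646 ] 7.5833
0.014239800369453987 [-0.17646402  0.08294641 -2.74902573] [0.01668678 0.04402944 0.03359262] [  9.84364428  43.02146579 -52.25125771  87.18236664  35.66273125
  67.66418969  16.88277098] 9.125
[ 0.5481767  -0.12942798  0.26000471] 10.5833
side [290.33828405 248.80686668] ((310.0270690917969, 251.83782958984375), (27.290231704711914, 21.700666427612305), 9.462322235107422)
top [536.54552901 300.31370604] ((527.0, 320.5), (21.0190372467041, 30.4105224609375), 26.56505012512207)
```

```bash
python3 -c "
import cv2,numpy as np
a=cv2.imread('pics/held_side.png')[140:440,130:530];b=cv2.imread('pics/held_top.png')[150:450,240:640]
cv2.imwrite('pics/held.png',cv2.resize(np.hstack([np.clip(a*1.5,0,255),np.clip(b*1.5,0,255)]),(800,300)))"
```

```text
[ WARN:0@0.080] global loadsave.cpp:1063 imwrite_ Unsupported depth image for selected encoder is fallbacked to CV_8U.
```

View pics/held.png

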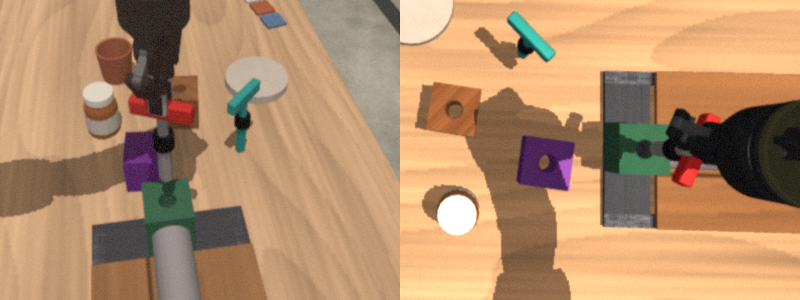

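```bash
python3 - <<'E'
from h import *
S={c:snapshot(c) for c in("side","top")}
st=state(); T=st["eef_pos"]; R=st["orientation"]; h=T-R[:,2]*.019; x=R[:,0]
for c in S:
    s=S[c]; hs=cv2.cvtColor(s["img"],cv2.COLOR_BGR2HSV)
    m=((hs[...,0]<6)|(hs[...,0]>174))&(hs[...,1]>185)&(hs[...,2]>70)
    u=proj(s,h); yy,xx=np.mgrid[:480,:640]; m&=np.hypot(xx-u[0],yy-u[1])<60
    # synthesise bar box mask for offsets, compare extents along bar
    d=proj(s,h+x*.01)-proj(s,h-x*.01); d/=np.linalg.norm(d)
    t=(np.argwhere(m)[:,::-1]-u)@d; t.sort()
    cor=[proj(s,h+R@np.array([a*.04,b*.008,e*.012]))for a in(1,-1)for b in(1,-1)for e in(1,-1)]
    tc=(np.array(cor)-u)@d; sc=np.linalg.norm(proj(s,h+x*.04)-proj(s,h-x*.04))/.08
    print(c,"meas",t[2],t[-3],"pred",tc.min(),tc.max(),"px/m",sc)
    print("tip pred",proj(s,T+[0,0,.019-.132]),[(round(q["conf"],2),np.array(q["point"])*[640,480]) for q in landmark_of("key_tip",c)],
     "bore",proj(s,(.5479,-.1297,.1)))
    print("stand hole",[(round(q["conf"],2),onz(s,np.array(q["point"])*[640,480],.074)) for q in landmark_of("stand_hole",c)])
s=S["top"];g=cv2.cvtColor(s["img"],cv2.COLOR_BGR2GRAY)
x0,y0=280,245; w=g[y0:y0+32,x0:x0+32]; m=big(w<np.percentile(w,50)*.6); c=np.argwhere(m).mean(0)[::-1]+[x0,y0]
print(m.sum(),c,rect(m),onz(s,c,.074))
cv2.imwrite("pics/stand.png",cv2.resize(np.hstack([S["top"]["img"][230:290,265:325],S["side"]["img"][190:290,275:375][:60,:60]]),(800,400),interpolation=cv2.INTER_CUBIC))
E
```

```text
side meas -33.44315508364257 31.183216036519774 pred -34.95834553039673 35.561855622856605 px/m 803.6074999450761
tip pred [295.6473562  318.38279203] [(0.69, array([296.32 , 315.792])), (0.6, array([367.424, 289.68 ]))] bore [297.12086019 339.06730934]
stand hole [(0.69, array([0.52991401, 0.00213562, 0.074     ])), (0.64, array([0.59937203, 0.14567794, 0.074     ]))]
top meas -39.224352049113456 37.33398138836831 pred -40.135223834188444 38.95351623176256 px/m 941.3009966859847
tip pred [496.04481484 298.89825279] [(0.82, array([361.984, 201.12 ])), (0.67, array([493.376, 294.816]))] bore [484.90639728 298.61281069]
stand hole [(0.8, array([0.60071064, 0.14139948, 0.074     ])), (0.65, array([ 5.25279950e-01, -2.05117265e-04,  7.40000000e-02]))]
45 [291.48888889 254.11111111] ((11.70000171661377, 9.399999618530273), (5.81377649307251, 13.416407585144043), 63.43495178222656) [0.60476164 0.14008272 0.074     ]
```

View pics/stand.png

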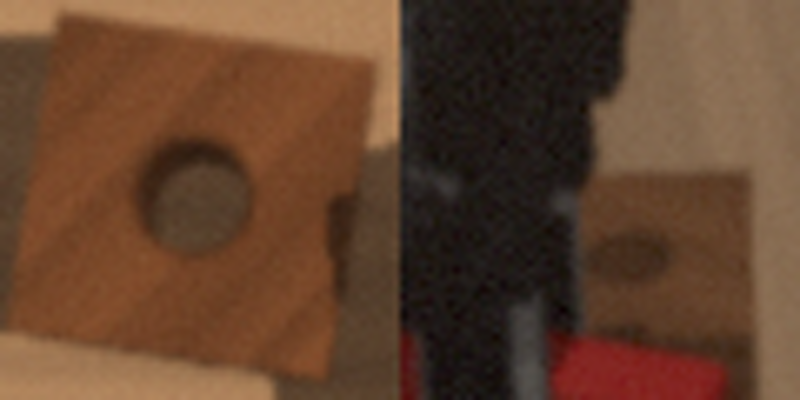

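```bash
python3 - <<'E'
from h import *
S=snapshot("top"); print("stand",onz(S,(293.9,259.3),.074))
x,y=.5471,-.1294
movel((x,y,.222),rate=.1); wait(.3); s=state(); print(s["eef_pos"],s["ft_force"])
print(movel((x,y,.177),rate=.03,until_force=4)); s=state(); print(s["eef_pos"],s["ft_force"],s["moment"]); wait(.3)
s=state(); print(s["eef_pos"],s["ft_force"],s["moment"],s["time_s"])
E
```

```text
stand [0.59736436 0.13640342 0.074     ]
[ 0.54742773 -0.12939518  0.22250457] [ 0.42175214 -0.36090939 -2.59540012]
False
[ 0.54721614 -0.12938736  0.17717776] [ 1.27872546 -0.13313742 -2.34795827] [-0.04799156  0.06691771 -0.07359938]
[ 0.54711921 -0.12942755  0.17703653] [ 0.16366729 -0.74290246 -1.91686635] [-0.00669871 -0.01046136  0.01179959] 13.7167
```

```bash
python3 - <<'E'
from h import *
x,y=.5471,-.1294
print(movel((x,y,.169),rate=.02,until_force=4)); wait(.2)
s=state(); print(s["eef_pos"],s["ft_force"],s["moment"],s["width"],s["time_s"])
E
```

```text
True
[ 0.54705582 -0.12945842  0.16912895] [ 0.24354141 -0.1986495   5.14789674] [-0.00506242 -0.00806014 -0.00592783] 0.014056349741341997 14.3333
```

```bash
python3 - <<'E'
from h import *
q=np.array(state()["joint_pos"]); q0=q[6]
for i in range(1,18):
    q[6]=q0-3*i; move_j(q); s=state(); m=s["moment"][2]
    print(3*i,round(q0-s["joint_pos"][6],1),s["ft_force"].round(1),s["moment"].round(2),s["eef_pos"].round(4))
    if abs(m)>.9: break
wait(.3); s=state(); print(s["moment"],s["eef_pos"],s["ft_force"],s["width"],s["time_s"])
E
```

```text
3 2.9 [-0.  -0.3  1.7] [0.01 0.03 0.03] [ 0.5472 -0.1295  0.1692]
6 5.9 [0.7 0.5 2.4] [-0.02 -0.02  0.05] [ 0.5472 -0.1294  0.1692]
9 8.9 [0.2 0.2 1.5] [-0.05 -0.03  0.04] [ 0.5471 -0.1294  0.1692]
12 11.9 [ 0.  -0.5  1.7] [-0.09 -0.04  0.06] [ 0.5472 -0.1294  0.1692]
15 14.9 [0.  0.1 1.4] [-0.04 -0.05  0.09] [ 0.5472 -0.1295  0.1692]
18 17.9 [ 0.5 -0.6  2.9] [-0.   -0.05  0.08] [ 0.5472 -0.1294  0.1692]
21 20.9 [-0.3 -1.1  1.4] [-0.05 -0.13  0.05] [ 0.5471 -0.1295  0.1692]
24 23.9 [0.1 0.2 2.7] [-0.01 -0.12  0.06] [ 0.5471 -0.1294  0.1692]
27 26.9 [ 0.  -0.1  2.6] [-0.03 -0.15  0.11] [ 0.5471 -0.1294  0.1692]
30 29.8 [-0.2 -0.2  3.2] [-0.03 -0.15  0.31] [ 0.5471 -0.1294  0.1692]
33 32.8 [-0.1 -0.3  3. ] [-0.01 -0.1   0.46] [ 0.5471 -0.1294  0.1692]
36 35.9 [ 0.9 -0.8  3.2] [-0.03 -0.1   0.5 ] [ 0.5471 -0.1294  0.1692]
39 38.9 [ 0.4 -0.3  2.6] [ 0.03 -0.13  0.52] [ 0.5471 -0.1294  0.1692]
42 41.9 [2.  0.4 2.8] [-0.02 -0.21  0.29] [ 0.5471 -0.1295  0.1692]
45 44.9 [0.2 0.6 4.1] [ 0.01 -0.18 -0.14] [ 0.5471 -0.1296  0.1692]
48 47.8 [1.4 0.2 2.2] [-0.08 -0.17  0.38] [ 0.5471 -0.1294  0.1691]
51 50.9 [ 0.5 -0.2  2.8] [-0.02 -0.2  -0.12] [ 0.5471 -0.1295  0.1692]
[-0.04431785 -0.17598491 -0.13096527] [ 0.54705864 -0.12949719  0.16914135] [ 0.13087164 -0.62139612  3.56856511] 0.01430692799750765 18.8833
```

```bash
python3 - <<'E'
from h import *
S={c:snapshot(c) for c in("side","top")}
st=state();h=st["eef_pos"]+[0,0,.019]; R=st["orientation"]; print(np.degrees(np.arctan2(R[1,0],R[0,0])))
o=[]
for c in S:
    im=S[c]["img"].copy(); u=proj(S[c],h).astype(int); x=np.clip(u[0],70,570);y=np.clip(u[1],70,410)
    im=np.clip(im*1.6,0,255).astype(np.uint8)
    o.append(cv2.resize(im[y-60:y+60,x-60:x+60],(400,400),interpolation=cv2.INTER_CUBIC)); print(c,u,x-60,y-60)
cv2.imwrite("pics/turned.png",np.hstack(o))
E
```

```text
104.70780572711057
side [293 298] 233 238
top [506 300] 446 240
```

View pics/turned.png

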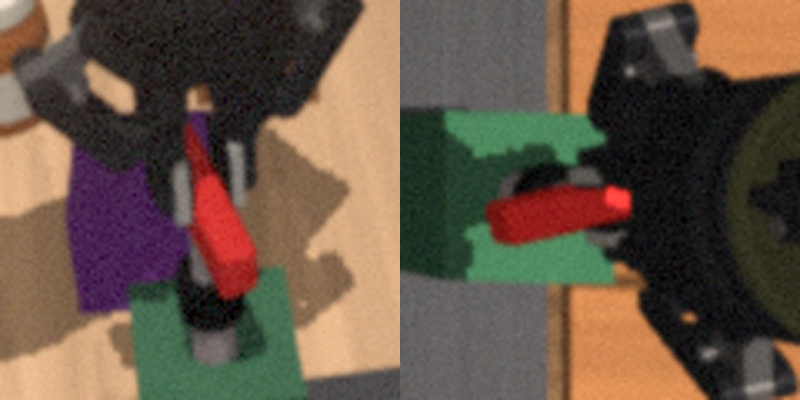

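```bash
cat >> h.py <<'E'
from scipy.optimize import minimize
def redall(s,u,r=60):
    hs=cv2.cvtColor(s["img"],cv2.COLOR_BGR2HSV); m=((hs[...,0]<7)|(hs[...,0]>172))&(hs[...,1]>170)&(hs[...,2]>50)
    yy,xx=np.mgrid[:480,:640]; return m&(np.hypot(xx-u[0],yy-u[1])<r)
def fitbar(S,h0,a0):
    """fit bar centre (3) and heading to the red pixels of both views; dark gripper pixels are ignored"""
    D=[]
    for s in S.values():
        m=redall(s,proj(s,h0)); dark=cv2.cvtColor(s["img"],cv2.COLOR_BGR2GRAY)<60; D.append((s,m,dark&~m))
    def cost(v):
        c=0
        a=np.radians(v[3]);X=np.array([np.cos(a),np.sin(a),0]);Y=np.array([-X[1],X[0],0]);h=h0+np.array(v[:3])*1e-3
        for s,m,k in D:
            P=np.array([proj(s,h+X*i*.04+Y*j*.008+np.array([0,0,l*.012]))for i in(1,-1)for j in(1,-1)for l in(1,-1)])
            H=cv2.convexHull(P.astype(np.float32)); r=np.zeros((480,640),np.uint8)
            cv2.fillConvexPoly(r,(H*16).round().astype(np.int32),1,shift=4); r=r>0
            c+=(m&~r).sum()+(r&~m&~k).sum()
        return c
    best=min((minimize(cost,[0,0,z,a],method="Nelder-Mead",options=dict(initial_simplex=np.array([[0,0,z,a]]*5)+np.vstack([np.zeros(4),np.diag([3,3,4,8])])))for z in(0,8) for a in(a0,a0+12,a0-12)),key=lambda r:r.fun)
    return best.x,best.fun
E
python3 - <<'E'
from h import *
S={c:snapshot(c) for c in("side","top")}
st=state();h=st["eef_pos"]+[0,0,.019]
print(fitbar(S,h,104.7))
s=S["side"]
for z in(.122,.132): print("collar bottom/mouth",proj(s,(.548,-.13,z)))
print(proj(s,(.548,-.13,.1)), "crop", [((proj(s,(.548,-.13,z))-[233,238])/.3).round() for z in(.1,.122,.132,.146,.156)])
E
```

```text
(array([  1.06197906,  -0.91176882,   0.33972064, 101.43410157]), np.float64(84.0))
collar bottom/mouth [296.48071571 329.75948498]
collar bottom/mouth [296.1376393  325.32743863]
[297.2136617  339.22807709] crop [array([214., 337.]), array([212., 306.]), array([210., 291.]), array([209., 270.]), array([208., 254.])]
```

The bar fit puts the key at full depth. The torque peaked around 30–40° and then stuck and slipped, so I'll let go, re-measure and regrip, and confirm the stop with a second clockwise turn.

```bash
python3 - <<'E'
from h import *
ungrasp(); wait(.2)
S={c:snapshot(c) for c in("side","top")}
st=state();h=np.array([.5479,-.1297,.188]);print(st["eef_pos"],st["ft_force"],st["moment"])
v,f=fitbar(S,h,102); print(v,f,"heading",v[3],"centre",h+v[:3]*1e-3,state()["time_s"])
E
```

```text
[ 0.54702388 -0.12948311  0.16912257] [0.16315272 0.61093101 0.18390116] [-0.02345662  0.04367155 -0.01512349]
[-6.07301694e-01 -9.89563675e-02 -2.16349325e+00  1.01232020e+02] 38.0 heading 101.23201969615678 centre [ 0.5472927  -0.12979896  0.18583651] 20.075
```

```bash
python3 - <<'E'
from h import *
movel((.5473,-.1297,.169),ori=down(101.2),rate=.05); gripper_close(90); s=state(); print(s["width"],s["moment"].round(3),s["ft_force"].round(1))
m0=s["moment"][2]
q=np.array(s["joint_pos"]); q0=q[6]
for i in range(1,13):
    q[6]=q0-2*i; move_j(q); wait(.1); s=state()
    print(2*i,round(q0-s["joint_pos"][6],1),s["ft_force"].round(1),s["moment"].round(2),s["width"].round(4))
    if s["moment"][2]-m0>.45: break
print(s["time_s"],s["eef_pos"])
S={c:snapshot(c) for c in("side","top")}
h=s["eef_pos"]+[0,0,.019]; print(fitbar(S,h,101.2-2*i))
E
```

```text
0.013443474642448721 [-0.048  0.269  0.055] [-0.4 -0.2  3.8]Traceback (most recent call last):
  File "<stdin>", line 7, in <module>
AttributeError: 'float' object has no attribute 'round'
```

```bash
python3 - <<'E'
from h import *
s=state();m0=.055
q=np.array(s["joint_pos"]); q0=q[6]
for i in range(0,12):
    q[6]=q0-2*i; move_j(q); wait(.1); s=state()
    print(2+2*i,round(q0+2-s["joint_pos"][6],1),s["ft_force"].round(1),s["moment"].round(2),round(s["width"],4))
    if s["moment"][2]-m0>.45: break
print(s["time_s"],s["eef_pos"])
S={c:snapshot(c) for c in("side","top")}
h=s["eef_pos"]+[0,0,.019]; print(fitbar(S,h,99.2-2*i))
E
```

```text
2 2.0 [-0.6 -0.4  1.5] [0.02 0.19 0.05] 0.0136
4 4.0 [-1.6 -0.5  2.3] [-0.02  0.24 -0.01] 0.0134
6 6.0 [-0.  -0.5  1.9] [0.01 0.2  0.04] 0.0133
8 8.0 [-1.7 -0.8  1.5] [0.01 0.13 0.07] 0.0138
10 10.0 [-0.4 -0.5  2.3] [0.02 0.11 0.05] 0.0131
12 12.0 [0.2 0.2 1.7] [0.   0.11 0.01] 0.0131
14 14.0 [ 0.1 -0.   1.1] [-0.01  0.13 -0.02] 0.0131
16 16.0 [-0.9 -0.8  1.6] [-0.01  0.1  -0.06] 0.0135
18 18.0 [-0.2  0.2  1.7] [-0.01  0.1  -0.08] 0.0134
20 20.0 [0.  0.3 3.9] [ 0.01  0.03 -0.3 ] 0.0134
22 21.9 [0.5 1.5 4.7] [ 0.59 -0.15 -0.05] 0.0131
24 23.9 [0.4 1.8 4.7] [ 0.64 -0.18  0.05] 0.0129
25.525 [ 0.54770772 -0.12935899  0.16958767]
(array([-2.29996691, -9.53204891,  0.92136499, 80.51858267]), np.float64(58.0))
```

```bash
python3 - <<'E'
from h import *
o=[]
for c in("side","top"):
    s=snapshot(c); u=proj(s,(.547,-.13,.17)).astype(int);x,y=np.clip(u[0],60,580),np.clip(u[1],60,420)
    o.append(cv2.resize(np.clip(s["img"][y-60:y+60,x-60:x+60]*1.6,0,255).astype(np.uint8),(400,400),interpolation=cv2.INTER_CUBIC));print(x-60,y-60)
cv2.imwrite("pics/odd.png",np.hstack(o)); print(state()["moment"],state()["ft_force"])
E
```

```text
234 247
442 239
[ 0.59972573 -0.370909    0.03123071] [0.31464205 1.73701861 5.23892764]
```

View pics/odd.png

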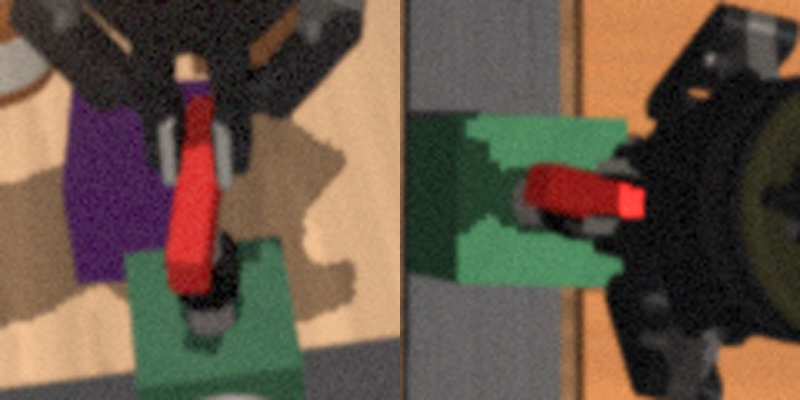

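```bash
cat >> h.py <<'E'
from scipy.spatial.transform import Rotation as Ro
def fitkey(S,tip0,a0,tilt=True):
    """tip (mm off tip0), heading deg, tilt x/y deg, from the red bar in both views"""
    D=[]; h0=np.array(tip0)+[0,0,.132]
    for s in S.values():
        m=redall(s,proj(s,h0),70); D.append((s,m,(cv2.cvtColor(s["img"],cv2.COLOR_BGR2GRAY)<60)&~m))
    B=np.array([[i*.04,j*.008,l*.012]for i in(1,-1)for j in(1,-1)for l in(1,-1)])
    def cost(v):
        c=0; M=(Ro.from_euler("xy",[v[4],v[5]],degrees=True)*Ro.from_euler("z",v[3],degrees=True)).as_matrix()
        W=B@M.T+h0+np.array(v[:3])*1e-3
        for s,m,k in D:
            H=cv2.convexHull(np.array([proj(s,w) for w in W]).astype(np.float32)); r=np.zeros((480,640),np.uint8)
            cv2.fillConvexPoly(r,(H*16).round().astype(np.int32),1,shift=4); r=r>0
            c+=(m&~r).sum()+(r&~m&~k).sum()
        return c
    R=[]
    for z in(0,8):
      for t in(-5,5) if tilt else (0,):
        x0=np.array([0,0,z,a0,t,0.]); R.append(minimize(cost,x0,method="Nelder-Mead",options=dict(maxiter=600,initial_simplex=x0+np.vstack([np.zeros(6),np.diag([4,4,4,6,6 if tilt else 1e-6,6 if tilt else 1e-6])]))))
    b=min(R,key=lambda r:r.fun); return np.round(b.x,1),b.fun
E
python3 - <<'E'
from h import *
P={c:dict(snapshot(c)) for c in("side","top")}
H={c:dict(P[c],img=cv2.imread(f"pics/held_{c}.png")) for c in P}
print("held", fitkey(H,(.5482,-.1294,.147),155.7,False))
h=(.5479,-.1297,.056)
print("now held",fitkey(P,h,78))
ungrasp(); wait(.3)
P={c:snapshot(c) for c in("side","top")}
print("released",fitkey(P,h,78),fitkey(P,h,78,False),state()["time_s"])
s=P["side"]; u=proj(s,(.547,-.13,.15)).astype(int);x,y=u; t=P["top"];X,Y=np.clip(proj(t,(.547,-.13,.15)).astype(int),60,580)
cv2.imwrite("pics/rel.png",np.hstack([cv2.resize(np.clip(i*1.6,0,255).astype(np.uint8),(400,400),interpolation=cv2.INTER_CUBIC) for i in(s["img"][y-60:y+60,x-60:x+60],t["img"][Y-60:Y+60,X-60:X+60])]))
E
```

```text
held (array([  1.9,   0.8,   1.3, 152.7,  -0. ,   0. ]), np.float64(241.0))
now held (array([-3.3, -4.2, -2.3, 82.3, 12.7,  7.6]), np.float64(34.0))
released (array([-0.5, -0.1, -1.3, 80.2, -2.7, -1.2]), np.float64(16.0)) (array([-0.6, -0.4, -1.9, 79.9, -0. ,  0. ]), np.float64(20.0)) 26.9167
```

View pics/rel.png

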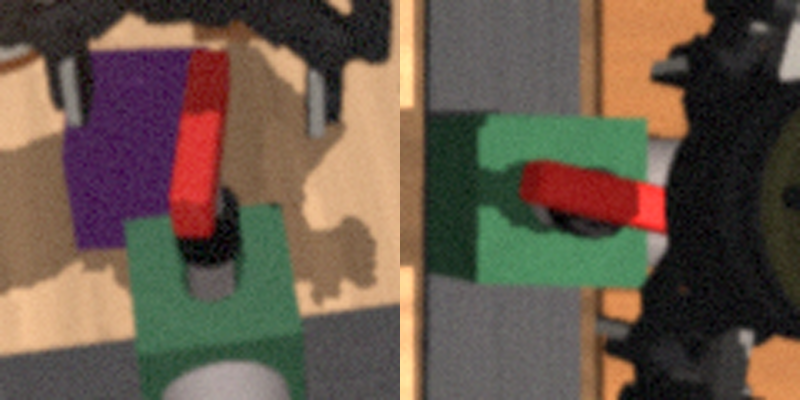

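```bash
cat >> h.py <<'E'
def mom(n=6):
    L=[]
    for _ in range(n): wait(.02); s=state(); L.append(np.r_[s["ft_force"],s["moment"]])
    return np.mean(L,0)
E
python3 - <<'E'
from h import *
movel((.5473,-.1299,.169),ori=down(80),rate=.08); b=mom(); gripper_close(60); m=mom(); print(b.round(2),m.round(2),state()["time_s"])
q=np.array(state()["joint_pos"]); q0=q[6]
for i in range(1,15):
    q[6]=q0-1.5*i; move_j(q); s=mom()-b
    print(1.5*i,s.round(2))
    if abs(s[5])>.35 or np.hypot(s[3],s[4])>.4: break
print(state()["eef_pos"],state()["time_s"])
E
```

```text
[-0.14  0.07 -0.14 -0.01 -0.02  0.01] [-0.35  0.1   2.38 -0.03  0.07  0.01] 28.0083
1.5 [ 0.27 -0.32  1.83 -0.    0.1   0.01]
3.0 [ 0.35  0.09  2.21  0.01  0.08 -0.  ]
4.5 [-0.09 -0.18  2.28 -0.04  0.09 -0.01]
6.0 [-0.03 -0.65  2.51 -0.05  0.12 -0.03]
7.5 [-0.22 -0.53  2.5  -0.07  0.1  -0.02]
9.0 [-0.15  0.01  2.75 -0.11  0.07  0.02]
10.5 [ 0.19 -0.32  2.51 -0.13  0.06  0.11]
12.0 [ 0.04 -0.35  3.15 -0.16  0.03  0.22]
13.5 [-0.27 -0.56  2.81 -0.14  0.08  0.34]
15.0 [-0.03 -0.42  3.14 -0.17  0.08  0.39]
[ 0.5474422  -0.12981553  0.16920373] 31.5083
```

Torque was free for about 9° and then ramped. To check that the key really grips the screw, I'll back off a little, feel for the 0.16 N m drag, and retighten.

```bash
python3 - <<'E'
from h import *
b=np.array([-.14,.07,-.14,-.01,-.02,.01])
q=np.array(state()["joint_pos"]); q0=q[6]
for d in list(range(3,28,3)):
    q[6]=q0+d; move_j(q); s=mom(4)-b; print(d,s.round(2))
    if abs(s[5])>.35 and d>8: break
print(state()["eef_pos"],state()["time_s"])
E
```

```text
3 [ 0.04 -0.48  3.14 -0.12  0.08  0.09]
6 [-0.15 -0.88  2.66 -0.1   0.05  0.01]
9 [ 0.01 -0.58  2.98 -0.11  0.07  0.01]
12 [-0.05 -0.93  3.27 -0.09  0.04 -0.  ]
15 [ 0.46 -0.12  3.21 -0.08  0.03  0.01]
18 [ 0.7   0.08  3.31 -0.09  0.02 -0.01]
21 [ 0.41 -0.08  2.91 -0.11  0.05 -0.05]
24 [ 0.   -0.8   3.49 -0.13  0.07 -0.05]
27 [ 0.14 -0.81  3.49 -0.1   0.07 -0.07]
[ 0.54747183 -0.12980465  0.16922513] 34.3583
```

```bash
python3 - <<'E'
from h import *
b=np.array([-.14,.07,-.14,-.01,-.02,.01])
q=np.array(state()["joint_pos"]); q0=q[6]-27
for d in (18,9,4,1,-1,-2.5):
    q[6]=q0+d; move_j(q); s=mom(3)-b; print(d,s.round(2))
    if s[5]>.5: break
wait(.15); s=mom(3)-b; print(s.round(2),state()["eef_pos"],state()["time_s"])
P={c:snapshot(c) for c in("side","top")}; print(fitkey(P,(.5479,-.1297,.056),65))
for a in(65,75): print(solve_ik((.5974,.1366,.121),down(a)),solve_ik((.5974,.1366,.26),down(a)))
E
```

```text
18 [-0.02 -0.26  2.32 -0.09  0.06 -0.01]
9 [ 0.31 -0.36  3.61 -0.12  0.07 -0.03]
4 [ 0.01 -0.6   2.85 -0.13  0.06  0.06]
1 [-0.07 -0.67  2.98 -0.12  0.05  0.3 ]
-1 [-0.48 -0.31  3.16 -0.16  0.06  0.41]
-2.5 [ 0.42 -0.4   2.56 -0.13  0.07  0.52]
[ 0.11 -0.34  3.24 -0.16  0.08  0.52] [ 0.54746243 -0.12978357  0.16922215] 36.4083
(array([-1.3,  1.4,  3.9, 66.9,  7.3,  1.9]), np.float64(78.0))
[  7.42300846  51.81586134 -46.75579756  95.4842273   45.43761192
  53.4779816  -82.03775298] [ 10.08994256  43.09631921 -52.81681413  87.23682684  35.99801562
  67.83736358 -74.14436726]
[  8.43120693  52.586103   -49.05726109  95.42925734  47.19868624
  54.85567794 -73.43912866] [ 11.09796329  43.9372609  -55.34858984  87.18325691  37.69648533
  68.98215711 -65.56768494]
```

```bash
python3 - <<'E'
from h import *
q=np.array(state()["joint_pos"]); q[6]+=6; move_j(q)
p=state()["eef_pos"].copy(); print(mom(3).round(2),p)
movel((p[0],p[1],.184),rate=.06); print(mom(3).round(2))
q=np.array(state()["joint_pos"]); q[6]+=24; move_j(q); b=mom(3)
r=movel((p[0],p[1],.169),rate=.025,until_force=5); s=state(); print(r,s["eef_pos"],(mom(3)-b).round(2),s["time_s"])
E
```

```text
[-0.62 -0.6   2.54 -0.11  0.01  0.18] [ 0.54744425 -0.12986463  0.16920494]
[-0.07 -0.05 -2.26 -0.03  0.02 -0.01]
True [ 0.54781493 -0.12977031  0.17829384] [-0.11  0.65  7.69 -0.06  0.08 -0.07] 38.175
```

Blocked 9 mm higher at a misaligned angle. That confirms the key was truly home in the hex earlier and the screw is at its stop. Now back to the stand.

```bash
python3 - <<'E'
from h import *
p=state()["eef_pos"].copy(); a=80
movel((p[0],p[1],.25),rate=.12)
movep((.5972,.1366,.25),down(a)); wait(.2)
movel((.5972,.1366,.192),rate=.1); b=mom(3)
r=movel((.5972,.1366,.1205),rate=.04,until_force=5); s=state(); print(r,s["eef_pos"],(mom(3)-b).round(2),s["time_s"])
E
```

```text
True [0.59721784 0.13668423 0.12125732] [-0.56  0.15  8.51 -0.09  0.09  0.01] 42.7083
```

Fully seated at the same height as the pick-up. I'll release, retreat and check.

```bash
python3 - <<'E'
from h import *
ungrasp(); wait(.2); p=state()["eef_pos"].copy(); movel((p[0],p[1],.26),rate=.12); q=np.array(state()["joint_pos"]); q[0]-=35; move_j(q)
P={c:snapshot(c) for c in("side","top")}; print(fitkey(P,(.5974,.1364,.008),80),state()["time_s"])
cv2.imwrite("pics/end.png",np.hstack([cv2.resize(P["side"]["img"][100:400,160:460],(400,400)),cv2.resize(P["top"]["img"][100:400,150:450],(400,400))]))
E
```

```text
(array([ -0.4,   3.2, -10.3,  81. ,   9.3,   2.2]), np.float64(121.0)) 46.4417
```

View pics/end.png

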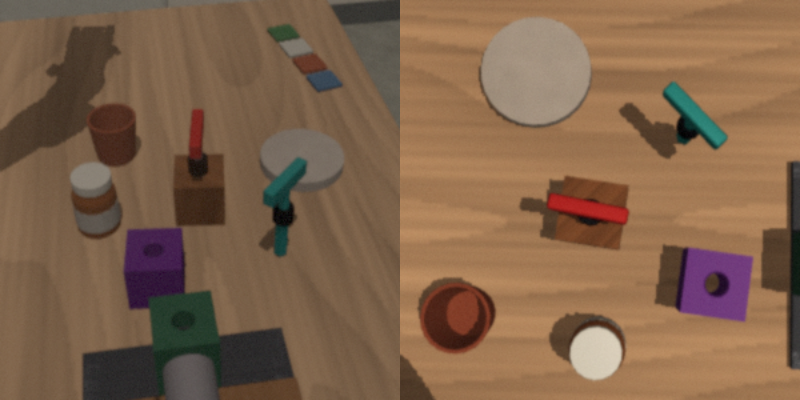

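The key stands upright in the brown stand with its collar on the top face (side crop about (200,165), top crop about (590,210)). The jar, pot and bat look undisturbed, and the arm is clear.

```bash
python3 -c "
from bench import *
print(finish_job())"
```

```text
the job is handed in; nothing more can be done
None
```

The job is handed in at about 46 s (no verdict was returned): the key went fully into the socket, the screw was tightened to what felt like its stop, and the key is back upright in its stand and released; on the first tightening the torque peaked near 0.5 N m and then slipped, so I regripped and retightened.

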